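# Load a battery pack into the bench tester and slide its flush cover shut

### The arm

A 7-joint arm with a two-finger parallel gripper is mounted at the origin on the work surface. World frame = base frame: x ahead of the robot, y to its left, z up, the work surface at z = 0. Lengths are in m, angles in degrees, forces in N, time in s.
With the tool pointing down it reaches from about 0.4 to 0.875 m from the base axis. Payload 6.5 kg.
Tool frame: the origin (TCP) lies at the very end of the fingers, on their centre line; the grasp point (between the pads) lies 19 mm behind it; z points along the fingers, x is the direction in which the jaws open and shut, and the axes are right-handed (so a half turn about z gives the same grasp; the last joint's range is limited). The gripper opens to 85 mm and grips with 20 to 120 N. Pads are 22 mm wide; open, the fingers measure 114 mm over their backs; the gripper's body (76 mm by 85 mm) begins 54 mm behind the grasp point. The pads swing forward as they close: fully open they stand 13 mm farther back than shut.
Start: joints at [73.556, 30.733, -0.252, 88.115, 0.149, 61.152, -4.079], TCP at [0.142, -0.634, 0.231] pointing down, gripper open.
Joint ranges: [-154.64, 154.64], [-21.42, 123.67], [-72.66, 72.17], [13.99, 137.28], [-74.86, 254.86], [10.95, 109.41], [-158.01, 158.01]. Speed limits (degrees/s): [136.94, 136.94, 180, 180, 180, 180, 180].

### API

Orientations are given as [roll, pitch, yaw] about the fixed x, y, z axes, in that order (R = Rz(yaw) Ry(pitch) Rx(roll)).
In Python, from rig import env, jaws, planner, eyes, sign_off gives the robot as it stands. Calls block until the motion is done:
- env.move_to(position, orientation): joint-space move of the TCP to a pose.
- env.servo_line(position, rate=0.15, rot=None, threshold=None): straight line of the TCP; rot=None keeps the orientation; rate is the mean speed in m/s. With threshold (N) it stops when the force on the tool has changed by that much, and returns True; else False.
- env.set_joints(angles): joint-space move.
- jaws.grip(opening, grasp_force=None): opening from 0.0 (shut) to 1.0 (fully open); grasp_force is the grip in N (None keeps the last); returns when the fingers have stopped.
- env.wait(seconds).
- planner.inverse_kinematics(position, orientation): joint angles nearest the present ones, or None.
- env.get_obs(): the state.
- eyes.read_camera(name): name is "scene" or "top"; returns the picture (400x640x3 uint8, blue, green, red); there is no depth.
- eyes.camera_model(name): a dict with "fovy" (degrees; the focal length in pixels is half the picture's height over the tangent of half this angle, whatever the lens; pixels are square), "cx", "cy" (the principal point, pixels), "R" (3x3) and "t" (3): a world point X has camera coordinates R X + t. Camera axes: x right, y down, z forward; pixel columns grow to the right and rows downward; lengths in m; the calibration is good to about 2 mm. A picture is of the moment at which its call begins. camera_model takes no time and is no camera call.
A pose or a line that the arm cannot do raises env.Unreachable and nothing moves.
- sign_off(): hands the job in, once; it reports no verdict.
The state is a dict: "time": time; "joint_positions": joint angles; "joint_vel": joint speeds; "effort": joint torques, N m; "tool_pos": TCP position; "orientation": TCP orientation; "ft_force": force on the tool from outside, world axes, zero at the start; "ft_torque": the same for the moment, N m; "opening": opening from 0.0 (shut) to 1.0 (fully open).
Only numpy, scipy, OpenCV 4.12 (cv2) and the standard library are available. Lean on these libraries where they do the work, as an engineer would, in place of code of your own. Each camera call takes 0.05 s, during which the arm holds its last target. There are 200 camera calls.

### The job

Lay the loose battery pack flat in the open bay of the battery tester and let go of it, then slide the orange cover fully shut over it. The cover has no handle: press lightly on its top with closed fingertips and let friction carry it along, keeping the press under 20 N so that the cover does not crack. Leave the phone, the orange pry tool and the blue screw tray where they lie.

Things in the scene. Friction and masses are not known exactly. Their poses are not given: they have to be found in the camera images.
- tester: Grey bench battery tester, fixed, box 110 (x) x 210 (y) mm, z up. The cover slides along its y; bay at the -y end, fixed bezel with display over the +y end. Origin: middle of the plan, 46.5 mm below the rim's top, 4 mm below its bottom plate. It stands on screw feet: origin 0 to 14 mm above the bench. Rim and bezel are level, their top 2 to 6 mm above the cover's.
- bay (a point): Centre of the bay's floor, axes as the tester's; 38.5 mm below the rim, at tester y = -71 mm. The bay is a pocket 74 mm (x) x 48 mm (y): 3 mm to spare round the pack, either way round. Side walls and the ledge at +y rise 26 mm above its floor, the end wall at -y and the rims (from 41 mm either side of the middle in x) 38.5 mm.
- cover: Orange flat cover, 80 (x) x 120 (y) x 4 mm. Origin: middle of its front edge (the -y edge, facing the bay), on its top; axes nearly the tester's; plate extends to +y. Slides to tester +y to open; shut: origin at tester y = -95 mm, on the end wall (hard stop). Starts 52 to 72 mm open (the limit), rear under the bezel. Its track dips 0.8 to 1.7 deg to the bay, so it sinks 1 to 2 mm in shutting.
- press (a point): Place to press, on the cover's top face, 22 mm behind its front edge, moves with it; black stripes mark it. Sliding takes about 5 N; the cover stays where left. It sits on a springy gasket: sinks 1 mm per 7 N, at most 4 mm. Friction of fingertips on it varies by 20 % from run to run; 10 to 14 N of press drags it. Above 20 N it cracks.
- bezel (a point): Middle of the bezel's edge, level with the rim's top, at tester y = +19 mm. Cover is bare and can be pressed between its front edge and this edge; opening in the rim 82 mm wide in x.
- pack: Silver battery pack with yellow ends, 68 (x) x 42 (y) x 12 mm, about 0.12 kg, lying flat. Black grip ridge on top, 10 mm thick (x), 30 mm long (y), 12 to 24 mm above the underside: grip it across the ridge, along x. Origin: centre of the underside, z up. In the bay its x lies along the bay's x and the ridge's top clears the cover by 3 mm or more.
- phone: Opened phone, 76 x 160 x 8 mm, loose; bystander. Origin: centre of the underside.
- spudger: Orange plastic pry tool, about 150 x 12 x 8 mm along x, loose; bystander. Origin: centre of the underside of its 120 mm shaft, which extends 60 mm to -x and 89 mm (with its blade) to +x.
- screw_tray: Blue divided screw tray, 80 x 120 x 20 mm, loose; bystander. Origin: centre of the underside.
Not all that is in view belongs to the job. What is meant by the pack is not green or red, and is the smaller of those in its own colour.

How it is judged (in metres and radians):
On the way, in this order (a step that is already met when the one before it is completed fails the run):
1. the pack lies flat on the bay's floor, let go, with the cover still open (z of pack in the frame of bay below 0.003 m and horizontal distance between pack and bay below 0.008 m and angle between pack's own z axis and vertical below 0.1 rad and contact force between the fingers and pack below 0.1 N and y of cover in the frame of tester above -0.06 m), for 0.2 s.
2. the cover is slid fully shut over it (y of cover in the frame of tester below -0.0925 m), for 0.2 s.
At the end, for the whole second after the job is handed in: The pack lies flat and at rest on the bay's floor (within 8 mm of its middle, underside within 3 mm of the floor, tilt below 0.1 rad) and the cover is shut to within 2.5 mm of its end stop (z of pack in the frame of bay between -0.003 and 0.003 m and horizontal distance between pack and bay below 0.008 m and angle between pack's own z axis and vertical below 0.1 rad and linear speed of pack below 0.02 m/s and y of cover in the frame of tester below -0.0925 m); the robot touches nothing.
It fails at once if the cover is pressed or pushed with more than 20 N (contact force between anything else and cover above 20 N).
It fails at once if the phone is moved by more than 20 mm (distance of phone from where it was at the start of the episode above 0.02 m).
It fails at once if the pry tool is moved by more than 20 mm (distance of spudger from where it was at the start of the episode above 0.02 m).
It fails at once if the screw tray is moved by more than 20 mm (distance of screw_tray from where it was at the start of the episode above 0.02 m).
It also fails if it takes over 53 s, if anything falls off the work surface, if the arm or the gripper's body presses on something with over 40 N, if the wrist force passes 120 N, or if a joint passes its speed limit or range.

## Working session

There is one attempt and no reset: what is moved stays moved. The work goes in short steps, each a Python script; the robot and the scene stay as the last script left them, time stands still between calls to the robot, and variables do not carry over. Pictures are saved under pics/ and viewed, about 8 in all and at most 12, crops included, and the job is handed in when it is done.

```bash
ls; mkdir -p pics; python3 - <<'E'
from rig import env,eyes
import cv2,numpy as np
for n in("scene","top"):
    cv2.imwrite(f"pics/{n}0.png",eyes.read_camera(n)); m=eyes.camera_model(n); print(n,m)
    R=np.array(m['R']);print(-R.T@np.array(m['t']))
print(env.get_obs())
E
```

```text
pics
scene {'fovy': 44.58702158951173, 'cx': 329.83362812561813, 'cy': 196.75990097930415, 'R': array([[-0.49588585,  0.86838011, -0.00363416],
       [ 0.52287006,  0.29523684, -0.79965124],
       [-0.6933283 , -0.39843593, -0.60045373]]), 't': array([ 0.34162922, -0.23720285,  1.47372179])}
[1.31520838 0.36055071 0.69646373]
top {'fovy': 47.2526277812951, 'cx': 313.3757247597266, 'cy': 196.87787755456398, 'R': array([[-0.02014437, -0.99957624, -0.02101313],
       [-0.98357073,  0.02358425, -0.17897599],
       [ 0.17939572,  0.01706254, -0.98362902]]), 't': array([-0.06293682,  0.56299105,  0.88149271])}
[ 0.39433768 -0.09122838  0.96650119]
{'time': 0.1, 'joint_positions': array([73.55592645, 30.77349059, -0.25403852, 88.16400523,  0.14974857,
       61.15208772, -4.0824386 ]), 'joint_vel': array([-0.00517754, -0.14993257,  0.0614903 , -0.21976009,  0.03191009,
        0.05314648,  0.00549458]), 'effort': array([ 3.15383404e-03, -5.84565711e+01,  1.05232693e+00, -2.59777343e+01,
        1.26862244e-02,  4.54449240e-03,  5.13312358e-06]), 'tool_pos': array([ 0.14221595, -0.63367695,  0.23050399]), 'orientation': array([ 1.79992573e+02,  8.89514359e-02, -7.73476462e+01]), 'ft_force': array([ 0.33020632, -1.20979244,  0.71026094]), 'ft_torque': array([ 0.05906417, -0.0055909 , -0.06481988]), 'opening': 1.0001815960215814}
```

View pics/scene0.png

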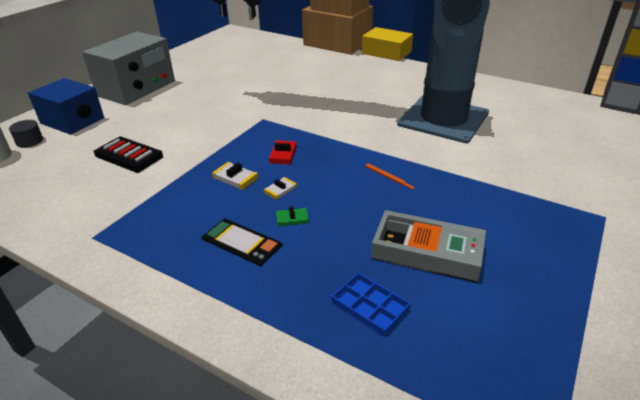

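View pics/top0.png

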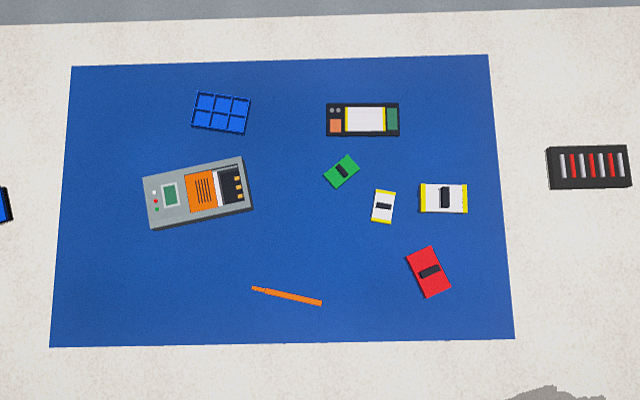

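The scene view shows the tester near (430,245) and a small silver pack at (280,188). In the top view the tester is at (200,193), its bay on the right at (232,186). The small silver pack is at (383,206), and the larger silver one at (443,198) is a decoy. Next I enlarge the tester and the pack.

```bash
python3 - <<'E'
import cv2,numpy as np
def p(f,x,y,w,h):
    c=cv2.imread(f"pics/{f}0.png")[y:y+h,x:x+w]; o=cv2.resize(c,(400,300),interpolation=cv2.INTER_CUBIC)
    s=400/w
    for k in range(0,w,10):
        if (x+k)%10==0 or True:
            xx=((x+9)//10*10-x+k)
            cv2.line(o,(int((xx+.5)*s),0),(int((xx+.5)*s),6),(0,255,255),1)
    for k in range(0,h,10):
        yy=((y+9)//10*10-y+k)
        cv2.line(o,(0,int((yy+.5)*s)),(6,int((yy+.5)*s)),(0,255,255),1)
    return o
m=np.vstack([np.hstack([p("top",138,148,120,90),p("top",360,180,60,45)]),np.hstack([p("scene",368,200,120,90),p("scene",250,165,60,45)])])
cv2.imwrite("pics/m.png",m)
for f,(x,y,w,h) in (("top",(366,185,34,44)),("scene",(262,174,38,28))):
    c=cv2.imread(f"pics/{f}0.png")[y:y+h,x:x+w].astype(int)
    k=(c[...,2]>90).astype(np.uint8)
    n,l,s,ce=cv2.connectedComponentsWithStats(k); i=1+s[1:,4].argmax()
    pts=np.argwhere(l==i)[:,::-1].astype(np.float32)+[x,y]
    h=cv2.convexHull(pts.astype(np.float32)); print(f,s[i],cv2.minAreaRect(h)); print(cv2.approxPolyDP(h,2,True)[:,0].tolist())
E
```

```text
top [  5   4  25  36 602] ((382.90753173828125, 206.1011505126953), (20.527721405029297, 33.22449493408203), 8.746162414550781)
[[395.0, 192.0], [390.0, 224.0], [371.0, 220.0], [375.0, 190.0]]
scene [  2   3  32  22 330] ((279.87078857421875, 187.10675048828125), (15.027241706848145, 31.14478874206543), 58.570438385009766)
[[295.0, 182.0], [294.0, 187.0], [276.0, 198.0], [264.0, 191.0], [264.0, 188.0], [282.0, 177.0]]
```

View pics/m.png

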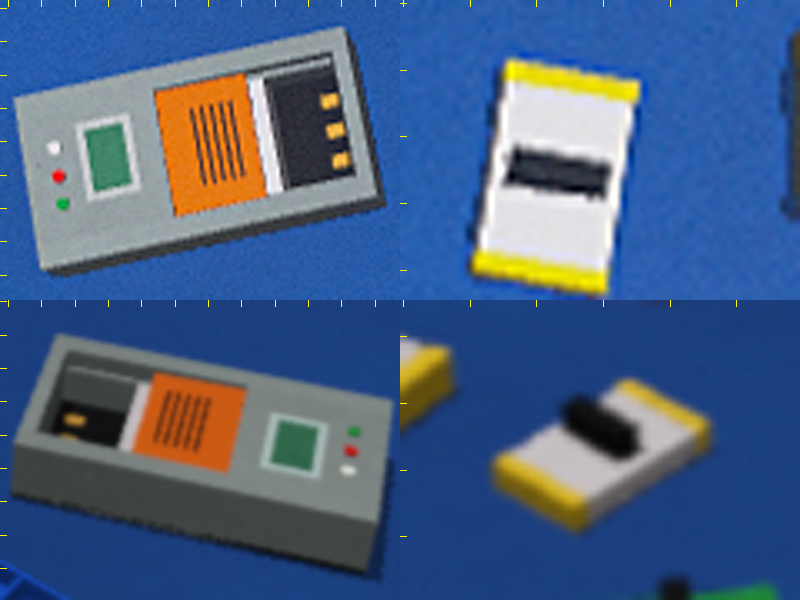

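```bash
cat > h.py <<'E'
import numpy as np,cv2
from rig import eyes
from scipy.optimize import least_squares
M={n:eyes.camera_model(n) for n in("scene","top")}
def proj(n,X):
    m=M[n];X=np.atleast_2d(X);f=200/np.tan(np.radians(m['fovy']/2))
    c=X@np.array(m['R']).T+np.array(m['t'])
    return np.c_[f*c[:,0]/c[:,2]+m['cx'],f*c[:,1]/c[:,2]+m['cy']]
def place(q,P):  # q=x,y,z,yaw(rad)
    c,s=np.cos(q[3]),np.sin(q[3]);P=np.atleast_2d(P)
    return np.c_[q[0]+c*P[:,0]-s*P[:,1],q[1]+s*P[:,0]+c*P[:,1],q[2]+P[:,2]]
def fit(obs,q0,fixz=None):  # obs: list (cam, local pts, pixels)
    def r(q):
        q=np.r_[q[:2],fixz,q[2]] if fixz is not None else q
        return np.concatenate([(proj(n,place(q,P))-uv).ravel() for n,P,uv in obs])
    s=least_squares(r,q0,loss='soft_l1',x_scale=.01);q=s.x
    if fixz is not None:q=np.r_[q[:2],fixz,q[2]]
    return q,r(s.x).reshape(-1,2)
def ray(n,uv,z):
    m=M[n];f=200/np.tan(np.radians(m['fovy']/2));R=np.array(m['R'])
    d=R.T@np.array([(uv[0]-m['cx'])/f,(uv[1]-m['cy'])/f,1]);c=-R.T@np.array(m['t'])
    return c+d*(z-c[2])/d[2]
E
python3 - <<'E'
from h import *
np.set_printoptions(precision=4,suppress=True)
def px(L,o,c,s): return (np.array(L,float)-o)/s+c-.5
T=px([(345,28),(380,203),(42,268),(14,98)],(0,0),(138,148),10/3)
S=px([(392,402),(375,522),(13,443),(60,335)],(0,300),(368,200),10/3)
h=.0465
c={'pm':(.055,-.105,h),'mm':(-.055,-.105,h),'mp':(-.055,.105,h),'pp':(.055,.105,h)}
tp=[c[k] for k in('pm','mm','mp','pp')]
# scene: camera looks from +x,+y : left corner 13,443 = (+x,-y), right-front=(+x,+y)
sp=[c[k] for k in('mp','pp','pm','mm')]
for o in ([("top",tp,T)],[("scene",sp,S)],[("top",tp,T),("scene",sp,S)]):
    q,r=fit(o,[.45,.1,.007,.2]);print("tester",q,np.degrees(q[3]));print(r.round(1).tolist())
T=px([(505,60),(640,82),(607,292),(472,268)],(400,0),(360,180),20/3)
S=px([(628,380),(710,428),(585,508),(495,460)],(400,300),(250,165),20/3)
c={'pp':(.034,.021,.012),'pm':(.034,-.021,.012),'mm':(-.034,-.021,.012),'mp':(-.034,.021,.012)}
tp=[c[k] for k in('pp','pm','mm','mp')]
sp=[c[k] for k in('mm','mp','pp','pm')]
for o in ([("top",tp,T)],[("scene",sp,S)],[("top",tp,T),("scene",sp,S)]):
    q,r=fit(o,[.4,-.25,-.15],0.);print("pack",q,np.degrees(q[3]));print(r.round(1).tolist())
E
```

```text
tester [0.5777 0.1654 0.0028 0.1857] 10.638242734514085
[[0.6, 0.3], [-0.4, -1.1], [-0.5, 0.6], [0.4, -0.1]]
tester [ 0.5733  0.1656 -0.0067  0.1881] 10.776545064203734
[[-0.1, 0.0], [0.0, 0.3], [0.5, -0.2], [-0.4, -0.3]]
tester [ 0.5786  0.1668 -0.0019  0.1867] 10.694784317256552
[[0.3, 0.5], [-0.7, -1.2], [-0.3, 0.5], [0.7, 0.1], [0.2, 0.0], [0.3, 0.6], [-0.1, -0.2], [-0.8, -0.5]]
pack [ 0.5459 -0.2209  0.     -0.1995] -11.430858077425162
[[0.3, -0.0], [-0.3, 0.0], [-0.2, -0.0], [0.2, 0.1]]
pack [ 0.5458 -0.2192  0.     -0.1713] -9.814849084869572
[[0.1, 0.1], [0.3, -0.9], [-0.7, 0.1], [0.2, 0.6]]
pack [ 0.5458 -0.2203  0.     -0.1936] -11.093226120414824
[[-0.1, 0.1], [-0.7, 0.0], [-0.3, -0.0], [0.0, 0.2], [0.1, -0.0], [-0.0, -0.8], [-1.4, -0.1], [-0.2, 0.2]]
```

Both cameras agree on both poses to about 1–2 mm, and there is no sign of lens trouble. I pick the pack now.

```bash
cat >> h.py <<'E'
TQ=np.array([.578,.1662,.002,np.radians(10.67)])
def tw(x,y,z=0): return place(TQ,(x,y,z))[0]
E
python3 - <<'E'
from h import *
from rig import env,jaws,planner
np.set_printoptions(precision=4,suppress=True)
P=np.array([.5458,-.2205]);
for y in(-11.,169.):
    print(y,planner.inverse_kinematics([*P,.12],[180,0,y]),planner.inverse_kinematics([*tw(0,-.071)[:2],.12],[180,0,y+22]))
env.move_to([*P,.10],[180,0,-11])
jaws.grip(.4,40)
o=env.get_obs();print(o['time'],o['tool_pos'],o['ft_force'])
hit=env.servo_line([*P,.015],rate=.08,threshold=8)
o=env.get_obs();print(hit,o['time'],o['tool_pos'],o['ft_force'])
jaws.grip(0.0,40); o=env.get_obs();print(o['opening'])
env.servo_line([*P,.12],rate=.15)
o=env.get_obs();print(o['time'],o['tool_pos'],o['ft_force'],o['opening'])
a=eyes.read_camera("scene");b=eyes.read_camera("top");cv2.imwrite("pics/s1.png",a);cv2.imwrite("pics/t1.png",b)
c=proj("scene",[*P,.11])[0].astype(int);d=proj("top",[*P,.11])[0].astype(int);print(c,d)
f=lambda i,c:cv2.resize(i[c[1]-50:c[1]+50,c[0]-50:c[0]+50],(400,400),interpolation=cv2.INTER_CUBIC)
cv2.imwrite("pics/m1.png",np.hstack([f(a,c),f(b,d)]))
E
```

```text
-11.0 [ 36.0357  35.2355 -25.1315 101.3312  19.3368  47.7301  -9.2098] [ 14.4961  39.9075 -39.7249  99.1344  31.125   52.4866 -27.2063]
169.0 [ -22.8958   50.5107   62.2577  104.8418  -52.5747   59.326  -129.7994] [ -53.5316   51.3736   62.2383  103.2524  -52.8281   60.1781 -139.4121]
2.775 [ 0.5458 -0.2205  0.1   ] [ 0.6446  0.2785 -0.7106]
False 3.9833 [ 0.5463 -0.2207  0.0156] [ 0.0635 -0.0897  0.0594]
0.10570594593013932
5.175 [ 0.5449 -0.2203  0.119 ] [-0.4112  0.8444 -1.5327] 0.09931638661096374
[277 150] [389 197]
```

View pics/m1.png

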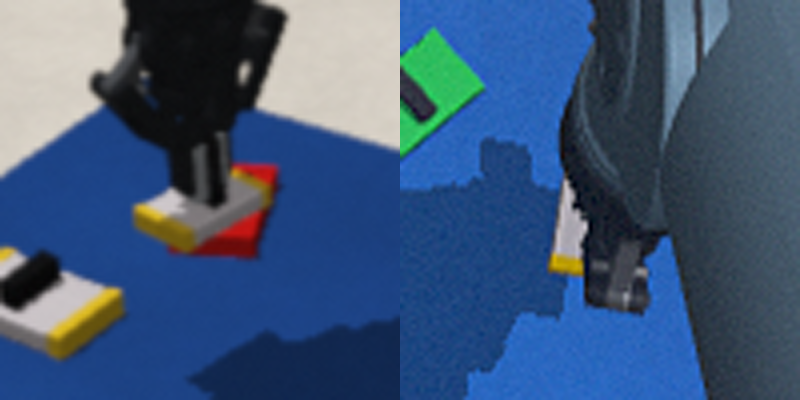

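The pack is held level: ridge between the fingers, opening 0.10, pack at (200,210) in the left crop. Now I move over the bay and check alignment.

```bash
python3 - <<'E'
from h import *
from rig import env,jaws
np.set_printoptions(precision=4,suppress=True)
B=tw(0,-.071)[:2]
env.move_to([*B,.13],[180,0,10.67])
env.servo_line([*B,.078],rate=.1,threshold=10)
o=env.get_obs();print(o['time'],o['tool_pos'],o['orientation'],o['ft_force'],o['opening'])
a=eyes.read_camera("scene");b=eyes.read_camera("top");cv2.imwrite("pics/s2.png",a);cv2.imwrite("pics/t2.png",b)
f=lambda i,x,y,w,h:cv2.resize(i[y:y+h,x:x+w],(400,600),interpolation=cv2.INTER_CUBIC)
cv2.imwrite("pics/m2.png",np.hstack([f(a,365,180,80,120),f(b,185,130,80,120)]))
# predicted pixels of held pack's underside/top corners & bay rim corners in left montage
tp=o['tool_pos'];q=[tp[0],tp[1],tp[2]-.0156,TQ[3]]
g=lambda n,X,c:((proj(n,X)-c+.5)*5).round(0).tolist()
pk=[(x,y,z) for z in(.012,0) for x,y in((-.034,-.021),(.034,-.021),(.034,.021),(-.034,.021))]
print("pack",g("scene",place(q,pk),(365,180)))
bay=[(x,y,.0465) for x,y in((-.041,-.095),(.041,-.095),(.055,-.105),(-.055,-.105),(.055,.105))]
print("rim",g("scene",place(TQ,bay),(365,180)))
E
```

```text
7.1583 [0.5914 0.0965 0.0781] [-179.9911   -0.0158   10.6645] [-0.2826 -0.0118 -0.6782] 0.10079781149683135
pack [[124.0, 129.0], [83.0, 229.0], [188.0, 251.0], [224.0, 149.0], [122.0, 151.0], [81.0, 252.0], [185.0, 275.0], [221.0, 172.0]]
rim [[116.0, 166.0], [68.0, 288.0], [34.0, 305.0], [101.0, 142.0], [580.0, 427.0]]
```

View pics/m2.png

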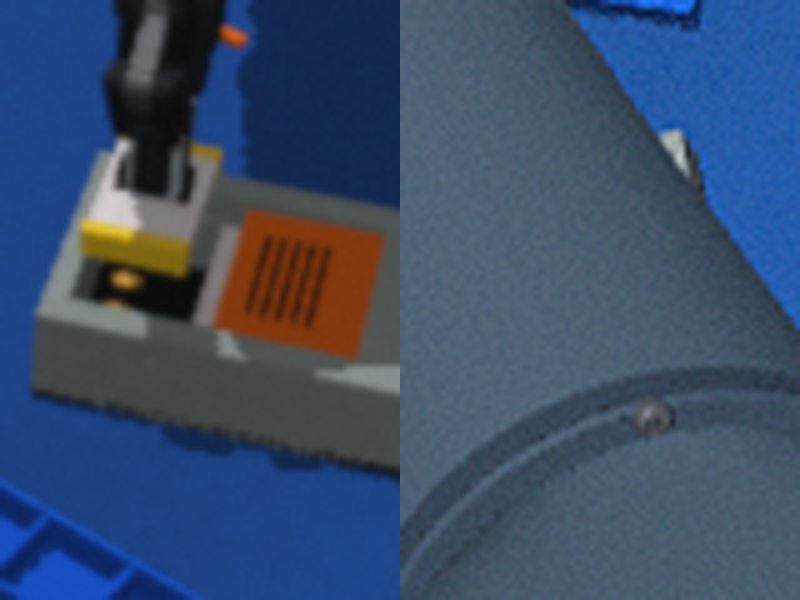

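The pack matches its predicted place in the scene view to within 1 px. The rim sits about 2 px lower in the picture than predicted, so I refit the tester with these points added.

```bash
python3 - <<'E'
from h import *
np.set_printoptions(precision=4,suppress=True)
def px(L,o,c,s): return (np.array(L,float)-o)/s+c-.5
h=.0465
T=px([(345,28),(380,203),(42,268),(14,98)],(0,0),(138,148),10/3)
# inner: far bay corner and near bay corner at end wall (top view crop)
T2=px([(332,55),(356,176)],(0,0),(138,148),10/3)
S=px([(392,402),(375,522),(13,443),(60,335)],(0,300),(368,200),10/3)
S2=px([(38,316),(72,295),(103,152)],(0,0),(365,180),5)
pm,mm,mp,pp=(.055,-.105,h),(-.055,-.105,h),(-.055,.105,h),(.055,.105,h)
ob=[("top",[pm,mm,mp,pp],T)]
sc=[("scene",[mp,pp,pm,mm],S),("scene",[pm,(.041,-.095,h),mm],S2)]
for z in(0.,.003,.006,.009):
    for o in (ob,sc,ob+sc):
        q,r=fit(o,[.57,.16,.18],z);b=place(q,(0,-.071,0))[0]
        print(z,q[:2],np.degrees(q[3]).round(2),'bay',b[:2],'rms',np.sqrt((r**2).mean()).round(2))
q,r=fit(ob+sc,[.57,.16,.18],0.);print(r.round(1).tolist())
print(tw(0,-.071))
E
```

```text
0.0 [0.5783 0.1662] 10.65 bay [0.5914 0.0964] rms 0.59
0.0 [0.5803 0.1681] 10.9 bay [0.5937 0.0983] rms 0.5
0.0 [0.5793 0.1673] 10.87 bay [0.5927 0.0975] rms 0.68
0.003 [0.5777 0.1653] 10.64 bay [0.5908 0.0955] rms 0.58
0.003 [0.5835 0.1692] 10.93 bay [0.5969 0.0995] rms 0.65
0.003 [0.5803 0.1673] 11.09 bay [0.594  0.0977] rms 1.16
0.006 [0.577  0.1645] 10.61 bay [0.5901 0.0947] rms 0.59
0.006 [0.5866 0.1704] 10.97 bay [0.6001 0.1007] rms 0.82
0.006 [0.581  0.1673] 11.4 bay [0.5951 0.0977] rms 1.72
0.009 [0.5764 0.1636] 10.58 bay [0.5894 0.0938] rms 0.64
0.009 [0.5897 0.1716] 11.01 bay [0.6033 0.102 ] rms 1.0
0.009 [0.5813 0.1671] 11.69 bay [0.5957 0.0975] rms 2.32
[[-0.2, -0.2], [-1.1, -1.8], [-0.8, 0.2], [0.0, -0.3], [0.5, -0.5], [0.7, 0.1], [0.1, -0.5], [-0.7, -0.9], [-0.6, -0.8], [-0.7, -0.0], [-0.3, -0.8]]
[0.5911 0.0964 0.002 ]
```

```bash
sed -i 's/^TQ=.*/TQ=np.array([.5790,.1670,.001,np.radians(10.8)])/' h.py; python3 - <<'E'
from h import *
from rig import env,jaws
np.set_printoptions(precision=4,suppress=True)
B=tw(0,-.071)[:2];print(B)
env.servo_line([*B,.074],rate=.05,rot=[180,0,10.8])
hit=env.servo_line([*B,.018],rate=.04,threshold=6)
o=env.get_obs();print(hit,o['time'],o['tool_pos'],o['orientation'],o['ft_force'],o['ft_torque'],o['opening'])
print('pack bottom',o['tool_pos'][2]-.0156)
E
```

```text
[0.5923 0.0973]
True 8.65 [0.5921 0.0972 0.0236] [179.9817   0.0537  10.8015] [-1.6333 -0.7915  6.2824] [-0.077   0.2184  0.0094] 0.1026117782641532
pack bottom 0.008011718617235493
```

The underside stopped at z = 8.0 mm, which is the floor height with the tester at z ≈ 0. A wall would have stopped it 26 mm higher. I release it and look.

```bash
python3 - <<'E'
from h import *
from rig import env,jaws
np.set_printoptions(precision=4,suppress=True)
jaws.grip(.3,20)
p=env.get_obs()['tool_pos']
env.servo_line([p[0],p[1],.12],rate=.12)
jaws.grip(0,20)
env.move_to([*tw(-.25,-.15)[:2],.2],[180,0,10.8])
o=env.get_obs();print(o['time'],o['tool_pos'],o['opening'])
a=eyes.read_camera("scene");b=eyes.read_camera("top");cv2.imwrite("pics/s3.png",a);cv2.imwrite("pics/t3.png",b)
f=lambda i,x,y,w,h:cv2.resize(i[y:y+h,x:x+w],(400,300),interpolation=cv2.INTER_CUBIC)
cv2.imwrite("pics/m3.png",np.hstack([f(a,368,200,120,90),f(b,138,148,120,90)]))
E
```

```text
11.3417 [ 0.3631 -0.0268  0.2004] 0.0002933848417468487
```

View pics/m3.png

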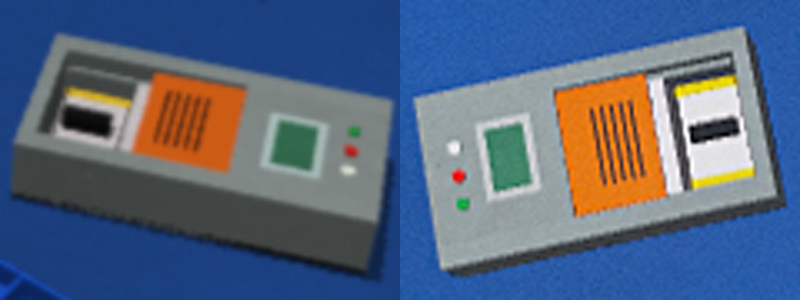

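The pack lies flat in the bay, ridge at (715,130) in the right crop, inside all the walls. The cover's front edge runs from (645,75) to (668,193). I now press 22 mm behind that edge and drag with force feedback.

```bash
cat > press.py <<'E'
from h import *
from rig import env,jaws
np.set_printoptions(precision=4,suppress=True)
TQ[2]=0
def coverfront(uv,z=.0425):
    out=[]
    for p in uv:
        w=ray("top",p,z)[:2]-TQ[:2];c,s=np.cos(TQ[3]),np.sin(TQ[3]);out.append((c*w[0]+s*w[1],-s*w[0]+c*w[1]))
    return np.array(out)
def fz(n=3):
    v=[]
    for _ in range(n): env.wait(.02);v.append(env.get_obs()['ft_force'])
    return np.mean(v,0)
E
python3 - <<'E'
from press import *
u=(np.array([(245,75),(268,193),(155,92),(175,215)],float))/(10/3)+(138,148)-.5
c=coverfront(u);print(c)
yf=c[:2,1].mean();yp=yf+.022;print('press y',yp)
P=tw(0,yp)[:2]
env.move_to([*P,.10],[180,0,10.8])
env.servo_line([*P,.052],rate=.1,threshold=6)
b=fz();print('bias',b)
hit=env.servo_line([*P,.036],rate=.012,threshold=3)
f=fz()-b;o=env.get_obs();print(hit,o['time'],o['tool_pos'],f)
np.save('bias.npy',np.r_[b,o['tool_pos'],yp])
E
```

```text
[[ 0.0396 -0.0378]
 [-0.0372 -0.0392]
 [ 0.0408  0.0193]
 [-0.0387  0.0194]]
press y -0.016498441502684397
bias [ 0.6743 -0.3409  0.3011]
True 14.15 [0.5821 0.1508 0.0426] [-1.3321  0.0383  4.5927]
```

Bezel edge measures y = 19.3 mm (19 expected) and the cover is about 56 mm open. Contact is at z = 42.6 mm, which fits. Now I press to about 13 N and drag.

```bash
python3 - <<'E'
from press import *
d=np.load('bias.npy');b=d[:3];yp=d[6]
def go(y,z,r): env.servo_line([*tw(0,y)[:2],z],rate=r)
z=d[5]; f=fz()-b
for _ in range(8):
    if f[2]>12:break
    z-=min(.0005,(12.8-f[2])/9000); go(yp,z,.02); f=fz()-b
print('press',z,f)
ty=tw(0,1)[:2]-tw(0,0)[:2]
y=yp;end=-.073-.003;mx=0
while y>end:
    y=max(y-.003,end); z+=np.clip((f[2]-13)/10000,-.0006,.0008)-.00006
    go(y,z,.03); f=fz(2)-b; mx=max(mx,np.linalg.norm(f)); o=env.get_obs()
    print('%.4f z %.4f fz %.1f drag %.1f t %.1f'%(y,z,f[2],f[:2]@ty,o['time']))
    if f[2]>17.5: z+=.0006;go(y,z,.03);f=fz(2)-b;print('relax',f)
    if o['time']>34: break
p=env.get_obs()['tool_pos']
env.servo_line([p[0],p[1],.12],rate=.12)
env.move_to([*tw(-.25,-.15)[:2],.2],[180,0,10.8])
print(mx,env.get_obs()['time'])
a=eyes.read_camera("scene");b=eyes.read_camera("top");cv2.imwrite("pics/s4.png",a);cv2.imwrite("pics/t4.png",b)
f=lambda i,x,y,w,h:cv2.resize(i[y:y+h,x:x+w],(400,300),interpolation=cv2.INTER_CUBIC)
cv2.imwrite("pics/m4.png",np.hstack([f(a,368,200,120,90),f(b,138,148,120,90)]))
E
```

```text
press 0.039783496286048596 [-4.069  -1.5686 12.0162]
-0.0195 z 0.0396 fz 11.5 drag 2.5 t 16.6
-0.0225 z 0.0394 fz 12.3 drag 3.1 t 16.9
-0.0255 z 0.0393 fz 12.1 drag 4.0 t 17.1
-0.0285 z 0.0391 fz 11.5 drag 3.9 t 17.4
-0.0315 z 0.0389 fz 12.1 drag 3.8 t 17.7
-0.0345 z 0.0388 fz 11.5 drag 4.1 t 18.0
-0.0375 z 0.0386 fz 12.0 drag 3.5 t 18.3
-0.0405 z 0.0384 fz 11.7 drag 3.7 t 18.6
-0.0435 z 0.0382 fz 12.4 drag 3.9 t 18.9
-0.0465 z 0.0381 fz 11.4 drag 3.0 t 19.1
-0.0495 z 0.0379 fz 12.6 drag 3.6 t 19.4
-0.0525 z 0.0378 fz 11.7 drag 4.0 t 19.7
-0.0555 z 0.0376 fz 11.5 drag 4.0 t 20.0
-0.0585 z 0.0374 fz 11.1 drag 3.6 t 20.3
-0.0615 z 0.0371 fz 11.3 drag 4.0 t 20.6
-0.0645 z 0.0369 fz 11.9 drag 3.9 t 20.8
-0.0675 z 0.0367 fz 11.9 drag 4.7 t 21.1
-0.0705 z 0.0365 fz 11.8 drag 3.4 t 21.4
-0.0735 z 0.0364 fz 11.1 drag 3.5 t 21.7
-0.0760 z 0.0361 fz 11.5 drag 3.8 t 22.0
13.670533545308253 23.8833
```

View pics/m4.png

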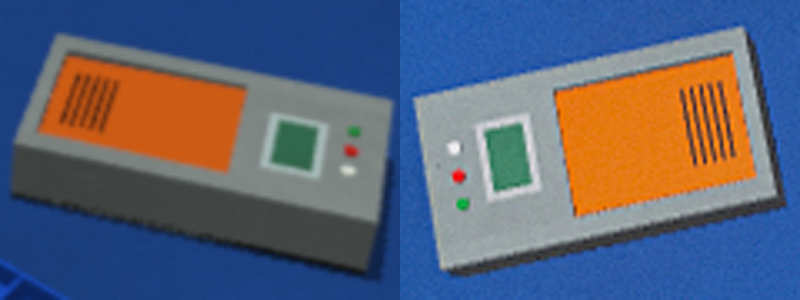

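The cover looks shut: stripes at (708,122), orange up to the end wall. One pixel is about 2 mm, and the drag force showed no clear rise at the stop. With 29 s left I make a second, firmer pull towards the stop and compare the images before and after.

```bash
python3 - <<'E'
from press import *
def go(y,z,r): env.servo_line([*tw(0,y)[:2],z],rate=r)
ty=tw(0,1)[:2]-tw(0,0)[:2]
y=-.058;P=tw(0,y)[:2]
env.move_to([*P,.08],[180,0,10.8])
env.servo_line([*P,.050],rate=.1,threshold=6)
b=fz();env.servo_line([*P,.034],rate=.012,threshold=3)
f=fz()-b;z=env.get_obs()['tool_pos'][2];print('contact',z,f)
for _ in range(9):
    if f[2]>13.6:break
    z-=min(.0005,(14.5-f[2])/9000); go(y,z,.02); f=fz()-b
print('press',z,f)
for _ in range(7):
    y-=.002; z+=np.clip((f[2]-14.5)/10000,-.0004,.0008)-.00004
    go(y,z,.03); f=fz(2)-b
    print('%.4f z %.4f fz %.1f drag %.1f'%(y,z,f[2],f[:2]@ty))
    if f[2]>17: z+=.0006
p=env.get_obs()['tool_pos']
env.servo_line([p[0],p[1],.12],rate=.12)
env.move_to([*tw(-.25,-.15)[:2],.2],[180,0,10.8])
print(env.get_obs()['time'])
b5=eyes.read_camera("top");s5=eyes.read_camera("scene");cv2.imwrite("pics/t5.png",b5)
g=lambda i,x,y,w,h:cv2.cvtColor(i,cv2.COLOR_BGR2GRAY)[y:y+h,x:x+w].astype(np.float32)
t4,t3=cv2.imread("pics/t4.png"),cv2.imread("pics/t3.png")
print('top shift px 4->5',cv2.phaseCorrelate(g(t4,337-138+138-0-118-0,170,20,30)*1,g(b5,219,170,20,30)))
s4=cv2.imread("pics/s4.png")
print('scene shift',cv2.phaseCorrelate(g(s4,384,219,24,24),g(s5,384,219,24,24)))
# stripe centroid in tester frame (dark pixels within the orange)
def stripe(i,x0,x1,y0,y1):
    c=i[y0:y1,x0:x1].astype(float); w=np.clip(150-c[...,2],0,None); Y,X=np.mgrid[y0:y1,x0:x1]
    return ((w*X).sum()/w.sum(),(w*Y).sum()/w.sum())
for n,i,r in(("3",t3,(194,212,176,206)),("4",t4,(219,242,170,200)),("5",b5,(219,242,170,200))):
    u=stripe(i,*r);print(n,np.round(u,2),coverfront([u],.042))
E
```

```text
contact 0.041322372323279316 [-0.1801 -0.1633  4.5852]
press 0.037181144251370306 [-1.856  -2.0534 12.6324]
-0.0600 z 0.0370 fz 12.1 drag 1.7
-0.0620 z 0.0367 fz 12.5 drag 4.6
-0.0640 z 0.0364 fz 13.5 drag 6.7
-0.0660 z 0.0363 fz 12.6 drag 7.5
-0.0680 z 0.0361 fz 12.6 drag 8.2
-0.0700 z 0.0358 fz 12.7 drag 7.9
-0.0720 z 0.0356 fz 13.4 drag 7.9
33.0667
top shift px 4->5 ((0.41347351948600775, 0.2953492904131636), 0.5428671566645304)
scene shift ((0.10380815497759421, 0.042160829503609776), 0.9908724089877473)
3 [202.67 190.23] [[ 0.0009 -0.0135]]
4 [229.81 184.55] [[ 0.0008 -0.0708]]
5 [229.8  184.48] [[ 0.001  -0.0708]]
```

The second pull held at about 8 N of drag, against about 4 N while sliding, and the stripes did not move (0.0 mm). So the cover is against its hard stop. The arm is clear, so I hand in.

```bash
python3 - <<'E'
from rig import env,sign_off
import cv2,numpy as np
a,b=[cv2.imread(f"pics/t{k}.png").astype(int) for k in("0","5")] if False else (cv2.imread("pics/top0.png").astype(int),cv2.imread("pics/t5.png").astype(int))
for n,(x,y,w,h) in dict(phone=(322,98,82,42),tray=(188,88,66,50),spudger=(248,282,78,28)).items():
    print(n,np.abs(a-b)[y:y+h,x:x+w].mean().round(1))
print(env.get_obs()['tool_pos'],env.get_obs()['ft_force']); sign_off()
E
```

```text
phone 2.9
tray 3.7
spudger 34.6
[ 0.36290613 -0.02644173  0.20026069] [-0.06299558 -0.19990995  0.23030956]
the job is handed in; nothing more can be done
```

I laid the small silver battery pack in the bay, let go of it, slid the orange cover shut over it, and handed the job in at about 33 s of the 53 s allowed. No verdict is reported, so these are my own checks:

- **Pack:** its underside stopped at z = 8.0 mm, which matches the bay floor. The picture taken after release shows it lying flat inside all four walls.
- **Cover:** I dragged it with 11–12.6 N of press. The highest tool force I recorded was 13.7 N on the main drag. I did not log a peak on the second pull, but its readings work out to at most about 16 N, against the 20 N limit.
- **Cover shut:**
  - The stripes moved 57.3 mm, for about 56.5 mm of measured opening.
  - A second, firmer pull reached about 8 N of drag, against about 4 N while sliding, without moving the cover. That means it was against its stop.
  - One of my checks disagreed: a whole-patch comparison of the top view gave a 0.4 px (about 1 mm) shift during that pull. Its match quality was low, and the stripe measurement and the scene view showed almost none (0.1 px or less).
- **Bystanders:** the phone and tray look unchanged in the top view. The same check failed for the pry tool (image difference 34.6, against about 3 for the others), probably because the arm was parked about 0.2 m above it and hid it. I did not get an unobstructed last look, but the arm never came down near it.

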